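# Pack out a leak-test fixture and hold the clamp on

### The arm

A 6-joint arm with a two-finger parallel gripper is mounted at the origin on a cart in front of the work surface, level with it; the furniture and walls round the work are solid. World frame = base frame: x ahead of the robot, y to its left, z up, the work surface at z = 0. Lengths are in m, angles in rad, forces in N, time in s.
With the tool pointing down it reaches from about 0.25 to 0.725 m from the base axis. Payload 4 kg.
Tool frame: the origin (TCP) lies on the centre line of the jaws, within the pads' length; the fingertips stand ahead of it and the grasp point (between the pads) lies 3 mm ahead of it (bot.tcp_to_tips is the z of the fingertips in the tool frame, in m); z points along the fingers, y is the line along which they close (so a half turn about z gives the same grasp; the last joint's range is limited). The gripper opens to 85 mm and grips with 20 to 120 N. Pads are 22 mm wide; open, the fingers measure 114 mm over their backs; the gripper's body (76 mm by 85 mm) begins 54 mm behind the grasp point. The pads swing forward as they close: fully open they stand 13 mm farther back than shut.
Start: joints at [1.177, 0.241, 0.005, 1.335, 0, 1.571], TCP at [0.192, 0.462, 0.253] pointing down, gripper open.
Joint ranges: [-2.72, 2.72], [-1.05, 1.87], [-1.09, 1.28], [-1.99, 2.15], [-1.42, 1.44], [-3.14, 3.14]. Speed limits (rad/s): [2.79, 2.79, 3.14, 3.14, 3.14, 3.14].

### API

Orientations are given as a unit quaternion [x, y, z, w].
In Python, from workcell import telemetry, camera, camera_params, ticket, boxes_of, cut_out, spot_point, bot gives the robot as it stands.
- The arm moves only by the shell command python3 -m creep 'ROWS'. ROWS is text: rows parted by semicolons, each of 5 numbers parted by spaces: the opening, from 0 (shut) to 1 (fully open), then the shift along the tool's x, y, z in units of 150 mm (1.0 is 150 mm), then the turn about the tool's z in units of 180 degrees (1.0 is 180 degrees). In form: claw x y z turn; .... A call has 1 to 12 rows; each row is the pose to reach, as a shift and turn from the pose commanded when the call began, along the tool's axes at that moment, turning the shorter way round; what a row does not reach only later rows make up. A row lasts 1/8 s, in which the tool goes at most 62.5 mm and 10.7 degrees, less where a joint would pass 70% of its speed; a pose out of reach is approached as far as the arm can. A call with a number of a shift or a turn outside -1 to 1 is refused whole. A call with a gripper value outside its range is refused whole. The fingers move at their own pace and stop on an object; the grip force is fixed at half the most. Time passes only in rows, so rows that repeat a pose let the fingers close. It gives the time, the measured TCP pose, the force, the opening and the grip force at its end, in the units of the state.
- telemetry.get_obs(): the state, without advancing time (a new reading comes with each control period).
- camera(name): name is "side" or "top" or "wrist"; returns the picture (480x640x3 uint8, red, green, blue); there is no depth.
- camera_params(name): a dict with "camera_matrix" (3x3 intrinsics, pixels), "k1" (the pictures are not rectified: a ray, as slopes to the right and down, at radius r is drawn at 1 + k1 r^2 times it, then the intrinsics apply), "eye" and "attitude" of the camera in the world. Camera axes: x right, y down, z forward; pixel columns grow to the right and rows downward; lengths in m; the calibration is good to about 2 mm. A picture is of the moment at which its call begins: read the wrist's pose just before it. camera_params takes no time and is no camera call; for the wrist camera it gives the pose at the moment of the call.
- ticket.job_done(): hands the job in; it is judged then, once.
Trained networks look in the newest picture that a camera, given by its name, has taken for a name from the list of things; names that differ only in an ending like _2 or _b are one class to them, and where a whole thing is asked for, a point or a joint stands for the part that bears it (a point fixed in the world has none). Each returns a list of dicts, best first, with "conf" (0 to 1); they miss things now and then, are a little off and sometimes report something else, mostly with a low value. They report only what shows in the picture. A call takes as long as a camera call.
- boxes_of(thing, camera): "at" ([x, y, z] in m, in world coordinates, good to about 4 mm: the middle of the surface that is visible of it).
- cut_out(thing, camera): "pixels" (480x640 bool, what is visible of it).
- spot_point(thing, camera): "at" ([x, y, z] in m, in world coordinates, good to about 4 mm: a listed point, or the origin of a listed thing).
The state is a dict: "clock": time; "joint_pos": joint angles; "joint_vel": joint speeds; "tau": joint torques, N m; "eef_pos": TCP position; "tool_rot": TCP orientation; "ft_force": force on the tool from outside, world axes, zero at the start; "ft_torque": the same for the moment, N m; "grip_width": finger opening in m; "grasp_force": force on a finger pad.
Only numpy, scipy, OpenCV 4.12 (cv2) and the standard library are available. Lean on these libraries where they do the work, as an engineer would, in place of code of your own. Each camera call takes 0.05 s, during which the arm holds its last target. There are 200 camera calls.

### The job

The manifold block in the leak-test fixture is too short for the clamp, and the one spacer plate set against it does not make up the difference. Add spacers from the rack, upright and square across the channel, until pushing the black palm knob clamps the whole stack firmly against the end block before the plunger runs out of travel; leave the spacers you do not need in the rack and disturb nothing else. The plunger springs back when let go, so finish while holding it: the program ends with the gripper still pushing the knob firmly, touching neither block nor spacers.

Things in the scene. Friction and masses are not known exactly. Their poses are not given: they have to be found in the camera images.
- fixture: Leak-test fixture, fixed: aluminium plate 230 x 112 x 14 mm, steel end block (84 mm wide, 44 mm above the plate) across one end. Origin: centre of the plate's underside; +x = push direction, from plunger to end block; z up. The channel on the plate (floor 14 mm up) lies along y = 0 between two guide rails 70 mm apart, 5 mm high, from x = -18 mm to the end block.
- end_face (a point): Middle of the end block's inner face, at the channel floor (80 mm along +x from the fixture's origin, 14 mm up); axes as the fixture's. The manifold block is pressed against this face, over its two port seals.
- manifold: White machined valve block with round ports, 47 mm along the channel, 62 mm across, 33 mm high, loose (about 0.24 kg). It already stands in the channel, within about 2 mm of the end face. Origin: centre of its underside.
- carriage: Grey clamp carriage bolted to the plate on its centre line, somewhere along the T-slots; it does not move. Highest point 42 mm above the channel floor. Axes as the fixture's. Origin: centre of its underside, at channel-floor height; its foot ends 30 mm from the origin, both ways along x.
- plunger (a joint): Travel of the spring-return plunger through the carriage, m: 0 at rest (fully back), grows as it is pushed towards the end block, hard stop at 0.024. The spring resists with about 2.4 N at rest and 5.3 N at full travel and pushes it back when let go.
- pad_face (a point): Centre of the plunger's front face, a flat rubber-faced pad 56 mm wide, 26 mm high, 21 mm above the channel floor; moves with the plunger; axes as the fixture's. With the plunger at rest the free gap from here to the spacer already in is anything from 20 to 44 mm, so 1 or 2 more are needed; they may stand a little apart, the plunger closes them up.
- knob_face (a point): Centre of the rear face of the plunger's black round palm knob (39 mm across, 13 mm thick, axis 21 mm above the channel floor = 35 mm above the bench), 106 mm behind pad_face; moves with the plunger; axes as the fixture's. Push it along +x. It overhangs the plate's end by up to 15 mm; 45 mm behind it are clear.
- rack: Low grey plastic rack, 156 x 40 mm, 17 mm high, with four cross slots 14.5 mm wide (one empty), 34 mm apart along its x; slot floors 6 mm above the bench. Origin: centre of its underside; z up. Fixed. Between it and the fixture stand a parts case with its lid up and a drawer chest, up to 165 mm high: carry things over them.
- spacer_1: Aluminium spacer plate, one of four alike, 12 mm thick (its x), 62 mm wide (its y), 34 mm high (its z), 75 g, two round holes through its face. Origin: centre of its lower edge. It stands by itself. This one is in the channel already, close to the manifold block.
- spacer_2: Aluminium spacer plate, one of four alike, 12 mm thick (its x), 62 mm wide (its y), 34 mm high (its z), 75 g, two round holes through its face. Origin: centre of its lower edge. It stands by itself. Stands upright in a slot of the rack; its ends stick out 11 mm past the rack's sides.
- spacer_3: Aluminium spacer plate, one of four alike, 12 mm thick (its x), 62 mm wide (its y), 34 mm high (its z), 75 g, two round holes through its face. Origin: centre of its lower edge. It stands by itself. Stands upright in a slot of the rack; its ends stick out 11 mm past the rack's sides.
- spacer_4: Aluminium spacer plate, one of four alike, 12 mm thick (its x), 62 mm wide (its y), 34 mm high (its z), 75 g, two round holes through its face. Origin: centre of its lower edge. It stands by itself. Stands upright in a slot of the rack; its ends stick out 11 mm past the rack's sides.
- test_fluid: Small brown dropper bottle, 33 mm across, 102 mm high, beyond the fixture. Bystander. Origin: centre of its underside.
- gauge: Small round pressure gauge on a foot, 52 mm, 63 mm high, beyond the fixture. Bystander. Origin: centre of its underside.
- relay: Black relay 24 x 46 x 37 mm, to the left of the rack. Bystander. Origin: centre of its underside.
- grease_pot: Round pot with a blue lid, 63 mm across, 43 mm high, right of the fixture. Bystander. Origin: centre of its underside.
- thread_lock: White bottle with a red tip, 42 mm across, 128 mm high, right of the fixture. Bystander. Origin: centre of its underside.
- star_knob: Black fluted hand knob 37 mm across, 18 mm high, lying left of the rack. Bystander. Origin: centre of its underside.

How it is judged:
By the outcome, as a careful person would: the job done as asked, in the order asked, and still so for the second after the job is handed in, while the arm keeps its last pose, push and grip.
It also fails if it takes over 72 s, if anything falls off the work surface, if the arm or the gripper's body presses on something with over 40 N, if the wrist force passes 120 N, or if a joint passes its speed limit or range.

## Working session

There is one attempt and no reset: what is moved stays moved. The work goes in short steps, Python scripts to look and compute and a shell command to move; the robot and the scene stay as the last step left them, time stands still between calls to the robot, and variables do not carry over. Pictures are saved under pics/ and viewed, at most 10 in all, crops included, and the job is handed in when it is done.

```bash
mkdir -p pics; ls
python3 - <<'E'
from workcell import telemetry, camera, camera_params, boxes_of, spot_point, bot
import cv2, numpy as np
o=telemetry.get_obs(); print(o['eef_pos'],o['tool_rot'],o['grip_width'],bot.tcp_to_tips)
for c in ('top','side'):
    im=camera(c); cv2.imwrite(f'pics/{c}1.png',im[...,::-1])
    p=camera_params(c); print(c,{k:np.round(v,3).tolist() for k,v in p.items()})
    for t in ('fixture','end_face','manifold','carriage','pad_face','knob_face','rack','spacer_2'):
        print(t,[(np.round(d['at'],4).tolist(),round(d['conf'],2)) for d in spot_point(t,c)])
    print('boxsp',[(np.round(d['at'],4).tolist(),round(d['conf'],2)) for d in boxes_of('spacer_2',c)])
print(telemetry.get_obs()['clock'])
E
```

```text
pics
[0.19161277 0.4611893  0.25240895] [ 1.95619651e-01  9.80679284e-01 -1.02787714e-03 -1.91852941e-04] 0.08527334145302694 0.022
top {'camera_matrix': [[456.699, 0.0, 316.727], [0.0, 456.699, 245.252], [0.0, 0.0, 1.0]], 'k1': 0.014, 'eye': [0.361, -0.057, 1.284], 'attitude': [-0.697, 0.71, -0.063, 0.075]}
fixture [([0.6454, -0.1646, -0.0001], 0.92)]
end_face [([0.6462, -0.2445, 0.0117], 0.66)]
manifold [([0.6501, -0.2187, 0.0159], 0.58), ([0.475, 0.2878, 0.0023], 0.28)]
carriage [([0.6469, -0.1079, 0.0152], 0.89)]
pad_face [([0.6422, -0.1477, 0.036], 0.72)]
knob_face [([0.6468, -0.0396, 0.0352], 0.74)]
rack [([0.4746, 0.2741, -0.0034], 0.74)]
spacer_2 [([0.4718, 0.2505, 0.0069], 0.72), ([0.6455, -0.1873, 0.015], 0.69), ([0.4727, 0.2185, 0.0076], 0.54), ([0.4736, 0.2887, 0.0019], 0.46)]
boxsp [([0.6401, -0.1018, 0.0466], 0.75), ([0.4697, 0.2464, 0.0387], 0.63), ([0.4697, 0.2131, 0.0428], 0.56), ([0.4749, 0.2811, 0.0378], 0.43)]
side {'camera_matrix': [[591.443, 0.0, 323.616], [0.0, 591.443, 238.262], [0.0, 0.0, 1.0]], 'k1': -0.157, 'eye': [-0.109, -1.334, 1.185], 'attitude': [0.87, -0.219, 0.106, -0.429]}
fixture [([0.6446, -0.1623, 0.0021], 0.76), ([0.6441, -0.1059, 0.0149], 0.2)]
end_face [([0.6446, -0.2482, 0.0125], 0.63), ([0.4975, 0.4522, 0.0007], 0.57)]
manifold [([0.6469, -0.2202, 0.0139], 0.54)]
carriage [([0.6428, -0.1057, 0.0117], 0.84)]
pad_face [([0.6417, -0.1477, 0.036], 0.56)]
knob_face [([0.6469, -0.0391, 0.0359], 0.61)]
rack [([0.4734, 0.2673, -0.0017], 0.63)]
spacer_2 [([0.475, 0.224, 0.0055], 0.65), ([0.6474, -0.1856, 0.0125], 0.59), ([0.4744, 0.2849, 0.006], 0.49), ([0.4726, 0.2566, 0.0104], 0.41)]
boxsp [([0.471, 0.2179, 0.0267], 0.57), ([0.6345, -0.19, 0.0473], 0.44), ([0.4692, 0.2833, 0.0352], 0.41)]
1.0
```

View pics/top1.png

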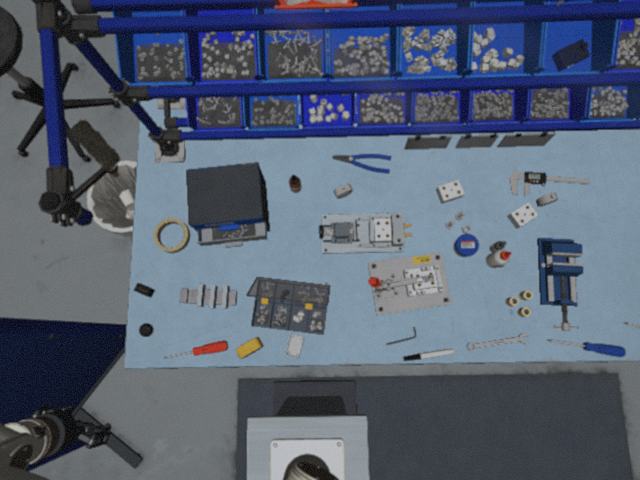

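View pics/side1.png

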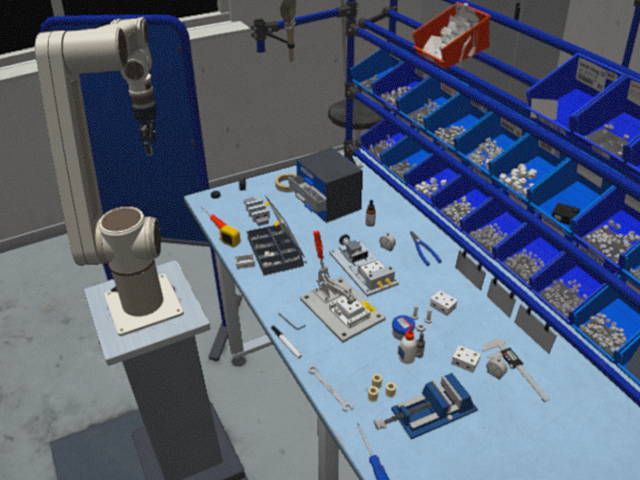

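The top view shows the rack at about (208,296) with three spacers and the left slot empty. The fixture is at about (362,233), with the carriage left of the manifold. A toggle clamp at (410,283) looks similar but isn't the fixture. The side view agrees. I'll move over the rack next.

```bash
cat > h.py <<'E'
import numpy as np, cv2
from scipy.spatial.transform import Rotation as R
from workcell import telemetry, camera, camera_params, boxes_of, spot_point, cut_out, bot
def go(p,yaw=None):
    "units to type for TCP target p and world angle (deg) of tool y"
    o=telemetry.get_obs(); r=R.from_quat(o['tool_rot']).as_matrix()
    d=r.T@(np.array(p)-o['eef_pos'])/.15
    y=np.degrees(np.arctan2(r[1,1],r[0,1])); t=0
    if yaw is not None: t=-(((yaw-y)+90)%180-90)/180
    print('t',o['clock'],'pos',o['eef_pos'].round(4),'tilt',np.degrees(np.arccos(-r[2,2])).round(2),'yaw',y.round(2),'F',np.round(o['ft_force'],1),'w',round(o['grip_width'],4),'j6',round(o['joint_pos'][5],2))
    print('GO x y z turn',d.round(3),round(t,4))
def px2w(uv,z,c,prm=None):
    "pixels to world on plane z"
    p=prm or camera_params(c); K=np.array(p['camera_matrix'])
    s=cv2.undistortPoints(np.array(uv,float).reshape(-1,1,2),K,np.array([p['k1'],0,0,0,0.])).reshape(-1,2)
    A=np.array(p['attitude']); A=R.from_quat(A).as_matrix() if A.size==4 else A
    d=np.c_[s,np.ones(len(s))]@A.T; e=np.array(p['eye'])
    return e+d*((z-e[2])/d[:,2])[:,None]
E
python3 -m creep '1 -1 -0.3 0 0.37;1 -1 -0.3 0 0.37;1 -1 -0.3 0 0.37;1 -1 -0.3 0 0.37;1 -1 -0.3 0 0.37;1 -1 -0.3 0 0.37;1 -1 -0.3 0 0.37'
python3 -c "
from h import *
go([.46,.26,.25],0)"
```

```text
clock: 1.88
eef_pos: [0.3132, 0.3626, 0.2534]
tool_rot: [0.702, 0.712, 0.0, -0.0]
ft_force: [0.0, 0.5, -1.0]
grip_width: 0.0856
grasp_force: 0.0
t 1.875 pos [0.3132 0.3626 0.2534] tilt 0.01 yaw 0.84 F [ 0.   0.5 -1. ] w 0.0856 j6 2.41
GO x y z turn [-0.698  0.969  0.022] 0.0046
```

```bash
python3 -m creep '1 -0.7 0.97 0 0.005;1 -0.7 0.97 0 0.005;1 -0.7 0.97 0 0.005;1 -0.7 0.97 0 0.005;1 -0.7 0.97 0 0.005;1 -0.7 0.97 0 0.005'
python3 - <<'E'
from h import *
go([.46,.26,.25],0)
p=camera_params('wrist'); im=camera('wrist'); cv2.imwrite('pics/w1.png',im[...,::-1])
print({k:np.round(v,3).tolist() for k,v in p.items()})
for t in ('spacer_2','rack'):
    print(t,[(np.round(d['at'],4).tolist(),round(d['conf'],2)) for d in spot_point(t,'wrist')])
for i,d in enumerate(cut_out('spacer_2','wrist')):
    m=d['pixels']; v,u=np.nonzero(m); print(round(d['conf'],2),u.min(),u.max(),v.min(),v.max(),cv2.minAreaRect(np.c_[u,v].astype(np.float32)))
E
```

```text
clock: 2.62
eef_pos: [0.4591, 0.2605, 0.2534]
tool_rot: [0.707, 0.708, -0.0, -0.0]
ft_force: [0.6, 0.5, -0.2]
grip_width: 0.085
grasp_force: 0.0
t 2.625 pos [0.4591 0.2605 0.2534] tilt 0.02 yaw 0.08 F [ 0.6  0.5 -0.2] w 0.085 j6 2.09
GO x y z turn [-0.004  0.006  0.022] 0.0004
{'camera_matrix': [[395.608, 0.0, 330.206], [0.0, 395.608, 244.941], [0.0, 0.0, 1.0]], 'k1': -0.082, 'eye': [0.459, 0.329, 0.374], 'attitude': [0.99, 0.001, 0.0, 0.14]}
spacer_2 [([0.4751, 0.2189, 0.0034], 0.72), ([0.4764, 0.2871, 0.0051], 0.71), ([0.472, 0.2514, 0.0049], 0.7)]
rack [([0.4743, 0.2661, -0.0003], 0.63)]
0.85 310 380 208 232 ((345.0038757324219, 219.937744140625), (70.73697662353516, 21.707643508911133), 3.5763344764709473)
0.85 309 378 243 269 ((343.8603820800781, 256.1139221191406), (69.35992431640625, 23.384784698486328), 3.5035314559936523)
0.83 314 387 173 194 ((350.5473327636719, 183.2748260498047), (73.2357177734375, 18.091999053955078), 3.7313973903656006)
```

View pics/w1.png

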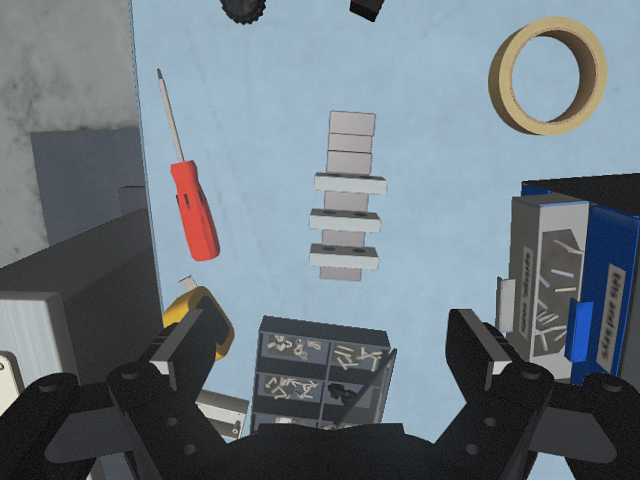

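The wrist view shows the three spacers at (350,183), (345,220) and (344,256), with the empty slot at the top. They are rotated about 3.5°. I'll compute the top's -y edge at z = 0.040.

```bash
cat >> h.py <<'E'
def edges(m,z,prm,c='wrist'):
    "line fit of the lower mask edge on plane z: end points, centre, angle"
    u=np.nonzero(m.any(0))[0]; v=np.array([np.nonzero(m[:,k])[0].max() for k in u])+1.
    k=(u>u[0]+4)&(u<u[-1]-4); f=np.polyfit(u[k],v[k],1)
    w=px2w([[u[0],np.polyval(f,u[0])],[u[-1]+1,np.polyval(f,u[-1]+1)]],z,c,prm)
    d=w[1]-w[0]; return w.round(4)[:,:2].tolist(), w.mean(0).round(4), np.linalg.norm(d).round(4), np.degrees(np.arctan2(d[1],d[0])).round(2)
E
python3 - <<'E'
from h import *
p=camera_params('wrist'); camera('wrist')
for d in cut_out('spacer_2','wrist'): print(edges(d['pixels'],.040,p))
go([.46,.26,.25],0)
E
```

```text
([[0.441, 0.2478], [0.5037, 0.2447]], array([0.4724, 0.2463, 0.04  ]), np.float64(0.0628), np.float64(-2.82))
([[0.4456, 0.282], [0.5077, 0.2769]], array([0.4767, 0.2794, 0.04  ]), np.float64(0.0623), np.float64(-4.71))
([[0.4406, 0.2143], [0.5032, 0.2104]], array([0.4719, 0.2124, 0.04  ]), np.float64(0.0628), np.float64(-3.56))
t 2.925 pos [0.4597 0.2603 0.2535] tilt 0.01 yaw 0.02 F [-0.3 -0.4  0. ] w 0.0856 j6 2.09
GO x y z turn [-0.002  0.002  0.023] 0.0001
```

```bash
python3 -m creep '1 -0.17 0.11 0.3 0.02;1 -0.17 0.11 0.7 0.02;1 -0.17 0.11 0.88 0.02;1 -0.17 0.11 0.88 0.02;1 -0.17 0.11 0.88 0.02'
python3 - <<'E'
from h import *
p=camera_params('wrist'); im=camera('wrist'); cv2.imwrite('pics/w2.png',im[...,::-1])
for d in cut_out('spacer_2','wrist'): print(edges(d['pixels'],.040,p))
go([.4759,.286,.037],-3.7)
E
```

```text
clock: 3.55
eef_pos: [0.4775, 0.2349, 0.1228]
tool_rot: [0.729, 0.684, 0.001, 0.0]
ft_force: [-0.3, -0.7, 0.4]
grip_width: 0.0855
grasp_force: 0.0
([[0.4392, 0.2144], [0.5023, 0.2103]], array([0.4708, 0.2123, 0.04  ]), np.float64(0.0633), np.float64(-3.64))
([[0.4444, 0.2814], [0.5069, 0.2774]], array([0.4757, 0.2794, 0.04  ]), np.float64(0.0626), np.float64(-3.68))
t 3.65 pos [0.4779 0.2351 0.1233] tilt 0.23 yaw -3.65 F [0.9 0.3 0.2] w 0.0855 j6 2.09
GO x y z turn [ 0.337 -0.037  0.576] 0.0003
```

View pics/w2.png

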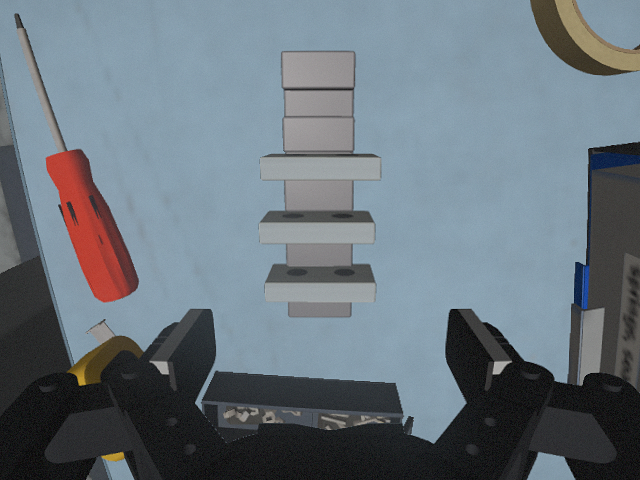

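The wrist view now looks square on the rack: the target spacer is at (320,167), with the two others at (317,230) and (320,290).

```bash
python3 -m creep '1 0.335 -0.03 0 0;1 0.335 -0.03 0.2 0;1 0.335 -0.03 0.4 0;1 0.335 -0.03 0.57 0;1 0.335 -0.03 0.57 0;0 0.335 -0.03 0.57 0;0 0.335 -0.03 0.57 0;0 0.335 -0.03 0.57 0;0 0.335 -0.03 0.57 0;0 0.335 -0.03 0.57 0'
python3 - <<'E'
from h import *
go([.4759,.286,.037],-3.7)
E
```

```text
clock: 4.9
eef_pos: [0.477, 0.2857, 0.0383]
tool_rot: [0.729, 0.684, 0.002, 0.0]
ft_force: [-0.6, 0.0, 6.4]
grip_width: 0.0607
grasp_force: 65.4
t 4.9 pos [0.477  0.2857 0.0383] tilt 0.28 yaw -3.66 F [-0.6  0.   6.4] w 0.0607 j6 2.17
GO x y z turn [ 0.001 -0.008  0.009] 0.0002
```

```bash
python3 -m creep '0 0 0 -0.2 0;0 0 0 -0.6 0;0 0 0 -1 0;0 0 0 -1 0;0 0 0 -1 0'; python3 -m creep '0 0 0.2 -0.4 0;0 -0.3 0.5 -0.5 0;0 -0.6 0.7 -0.5 -0.01;0 -1 1 -0.5 -0.02;0 -1 1 -0.5 -0.02;0 -1 1 -0.5 -0.02'; python3 -m creep '0 -0.4 0.1 0 0;0 -0.8 0.2 0 0;0 -1 0.2 0 0;0 -1 0.2 0 0'
python3 - <<'E'
from h import *
go([.646,-.125,.27],0)
E
```

```text
clock: 5.52
eef_pos: [0.4751, 0.2845, 0.186]
tool_rot: [0.729, 0.684, 0.0, 0.0]
ft_force: [-0.2, 1.0, -1.4]
grip_width: 0.06
grasp_force: 65.9
clock: 6.28
eef_pos: [0.6148, 0.1245, 0.2584]
tool_rot: [0.708, 0.706, -0.002, -0.001]
ft_force: [-1.3, -0.3, 0.3]
grip_width: 0.0604
grasp_force: 65.8
clock: 6.78
eef_pos: [0.6445, -0.025, 0.2599]
tool_rot: [0.708, 0.706, -0.001, -0.001]
ft_force: [-0.5, -0.7, -1.0]
grip_width: 0.0604
grasp_force: 65.9
t 6.775 pos [ 0.6445 -0.025   0.2599] tilt 0.13 yaw -0.15 F [-0.5 -0.7 -1. ] w 0.0604 j6 1.53
GO x y z turn [-0.666  0.012 -0.068] -0.0008
```

```bash
python3 -m creep '0 -0.4 0 0 0;0 -0.6 0 0 0;0 -0.6 0 0 0;0 -0.6 0 0 0'
python3 - <<'E'
from h import *
go([.646,-.125,.27],0)
p=camera_params('wrist'); im=camera('wrist'); cv2.imwrite('pics/w3.png',im[...,::-1]); print(p['eye'])
for t in ('fixture','end_face','manifold','carriage','pad_face','knob_face','spacer_2'):
    print(t,[(np.round(d['at'],4).tolist(),round(d['conf'],2)) for d in spot_point(t,'wrist')])
E
```

```text
clock: 7.28
eef_pos: [0.6451, -0.1121, 0.2605]
tool_rot: [0.707, 0.708, 0.0, -0.001]
ft_force: [0.4, 0.0, -1.8]
grip_width: 0.0603
grasp_force: 65.9
t 7.275 pos [ 0.6451 -0.1121  0.2605] tilt 0.08 yaw 0.09 F [ 0.4  0.  -1.8] w 0.0603 j6 1.4
GO x y z turn [-0.086  0.006 -0.063] 0.0005
[ 0.64474238 -0.04351533  0.38111807]
fixture [([0.6457, -0.1654, 0.0025], 0.98), ([0.7627, -0.1143, 0.0011], 0.58)]
end_face []
manifold []
carriage [([0.6447, -0.1025, 0.0143], 0.87)]
pad_face [([0.6432, -0.151, 0.0348], 0.58)]
knob_face [([0.6469, -0.0398, 0.0357], 0.64)]
spacer_2 [([0.6464, -0.1872, 0.0139], 0.74), ([0.6463, -0.1119, 0.2284], 0.58)]
```

View pics/w3.png

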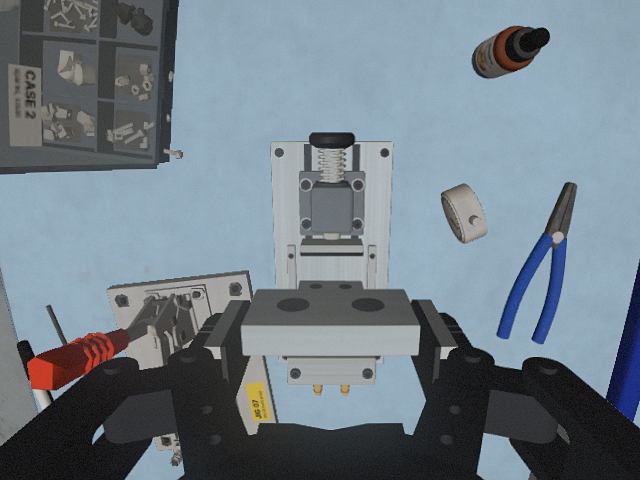

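The wrist view shows the knob at (332,140), the pad's front edge at row ~254, and the bottom of spacer_1's near face at row ~281. The held spacer hides the rest. I'll get the edges numerically.

Run:
```python
from h import *
im=cv2.imread('pics/w3.png',0).astype(int)
p=camera_params('wrist')
for a,b in((308,318),(345,356)): print('cols',a,b,list(zip(range(228,292),im[228:292,a:b].mean(1).round().astype(int).tolist())))
print('pad',px2w([[312,254],[350,254]],.048,'wrist',p).round(4).tolist())
print('sp floor',px2w([[312,281],[350,281]],.014,'wrist',p).round(4).tolist())
print('plate',px2w([[272,142],[393,142],[277,280],[389,280]],.014,'wrist',p).round(4).tolist())
print('knob',px2w([[332,132]],.055,'wrist',p).round(4).tolist())
c=cv2.resize(cv2.imread('pics/w3.png')[120:300,260:400],None,fx=4,fy=4)[-600:,:]
c=cv2.resize(cv2.imread('pics/w3.png')[225:300,260:400],None,fx=5,fy=5,interpolation=cv2.INTER_CUBIC); cv2.imwrite('pics/c3.png',c)
```

```text
cols 308 318 [(228, 120), (229, 118), (230, 113), (231, 110), (232, 110), (233, 114), (234, 115), (235, 128), (236, 133), (237, 135), (238, 110), (239, 78), (240, 82), (241, 84), (242, 84), (243, 84), (244, 76), (245, 134), (246, 161), (247, 159), (248, 160), (249, 163), (250, 164), (251, 164), (252, 119), (253, 51), (254, 55), (255, 67), (256, 147), (257, 177), (258, 173), (259, 173), (260, 173), (261, 173), (262, 173), (263, 173), (264, 172), (265, 173), (266, 173), (267, 172), (268, 173), (269, 173), (270, 173), (271, 173), (272, 171), (273, 173), (274, 172), (275, 172), (276, 172), (277, 172), (278, 172), (279, 176), (280, 132), (281, 80), (282, 86), (283, 81), (284, 71), (285, 65), (286, 62), (287, 63), (288, 75), (289, 82), (290, 85), (291, 85)]
cols 345 356 [(228, 109), (229, 111), (230, 108), (231, 107), (232, 106), (233, 110), (234, 115), (235, 130), (236, 132), (237, 134), (238, 110), (239, 76), (240, 78), (241, 80), (242, 81), (243, 81), (244, 73), (245, 132), (246, 164), (247, 162), (248, 164), (249, 165), (250, 167), (251, 169), (252, 120), (253, 44), (254, 47), (255, 60), (256, 150), (257, 181), (258, 178), (259, 178), (260, 177), (261, 177), (262, 177), (263, 177), (264, 177), (265, 176), (266, 177), (267, 177), (268, 177), (269, 176), (270, 177), (271, 176), (272, 177), (273, 177), (274, 176), (275, 177), (276, 176), (277, 176), (278, 177), (279, 178), (280, 153), (281, 101), (282, 81), (283, 84), (284, 77), (285, 68), (286, 65), (287, 66), (288, 71), (289, 81), (290, 82), (291, 83)]
pad [[0.6291, -0.1496, 0.048], [0.6627, -0.1496, 0.048]]
sp floor [[0.6272, -0.1884, 0.014], [0.6649, -0.1883, 0.014]]
plate [[0.5925, -0.0541, 0.014], [0.702, -0.054, 0.014], [0.5924, -0.1874, 0.014], [0.7037, -0.1873, 0.014]]
knob [[0.6465, -0.0454, 0.055]]
```

View pics/c3.png

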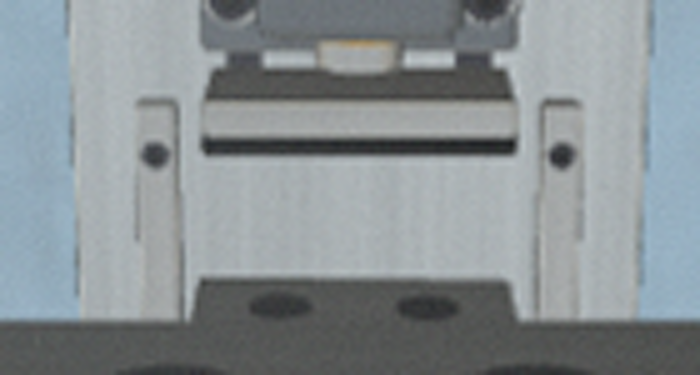

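The gap measures about 36.5 mm, right at the one-or-two limit. I'll place one spacer mid-gap, then test the clamp.

```bash
python3 -m creep '0 -0.4 0.01 0 0;0 -0.4 0.01 0.3 0;0 -0.4 0.01 0.6 0;0 -0.4 0.01 0.9 0;0 -0.4 0.01 1 0;0 -0.4 0.01 1 0;0 -0.4 0.01 1 0'
python3 - <<'E'
from h import *
go([.6463,-.172,.0475],0)
E
```

```text
clock: 8.55
eef_pos: [0.6482, -0.175, 0.1133]
tool_rot: [0.707, 0.707, 0.001, 0.002]
ft_force: [0.3, 0.2, -0.6]
grip_width: 0.0604
grasp_force: 65.9
t 8.55 pos [ 0.6482 -0.175   0.1133] tilt 0.24 yaw -0.06 F [ 0.3  0.2 -0.6] w 0.0604 j6 1.31
GO x y z turn [ 0.02  -0.014  0.439] -0.0003
```

```bash
python3 -m creep '0 0.02 -0.01 0.1 0;0 0.02 -0.01 0.2 0;0 0.02 -0.01 0.2 0;0 0.02 -0.01 0.2 0'
python3 - <<'E'
from h import *
go([.6463,-.172,.0475],0)
p=camera_params('wrist'); im=camera('wrist'); cv2.imwrite('pics/w4.png',im[...,::-1])
go([.6463,-.172,.0475],0)
E
```

```text
clock: 9.05
eef_pos: [0.645, -0.1716, 0.0805]
tool_rot: [0.707, 0.707, -0.0, -0.0]
ft_force: [1.1, -0.7, -1.8]
grip_width: 0.0606
grasp_force: 65.9
t 9.05 pos [ 0.645  -0.1716  0.0805] tilt 0.03 yaw -0.06 F [ 1.1 -0.7 -1.8] w 0.0606 j6 1.31
GO x y z turn [-0.003  0.009  0.22 ] -0.0004
t 9.1 pos [ 0.6453 -0.1717  0.081 ] tilt 0.02 yaw -0.06 F [ 0.3  0.4 -0.2] w 0.0602 j6 1.31
GO x y z turn [-0.002  0.007  0.223] -0.0003
```

View pics/w4.png

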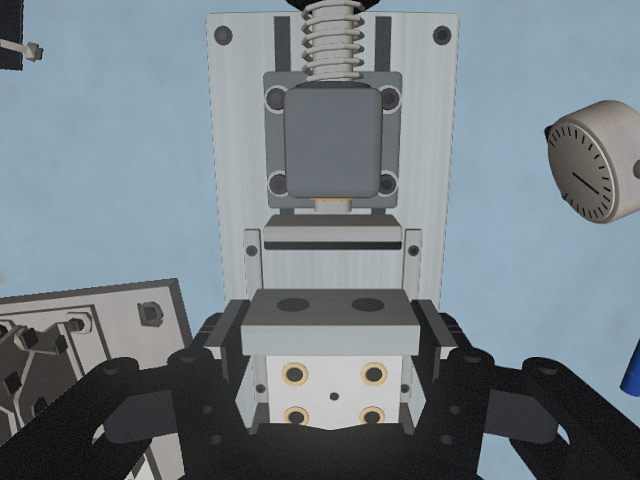

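The held spacer, centred at u = 331, lines up with the channel, centred at u = 333. It hangs clear of the pad edge at row 249. Lowering it now.

```bash
python3 -m creep '0 0 0.008 0.1 0;0 0 0.008 0.18 0;0 0 0.008 0.21 0;0 0 0.008 0.225 0;0 0 0.008 0.225 0'
python3 - <<'E'
from h import *
go([.6463,-.172,.0463],0)
E
```

```text
clock: 9.72
eef_pos: [0.6465, -0.1717, 0.0472]
tool_rot: [0.707, 0.707, 0.0, 0.0]
ft_force: [0.3, -0.9, -0.5]
grip_width: 0.0603
grasp_force: 65.8
t 9.725 pos [ 0.6465 -0.1717  0.0472] tilt 0.02 yaw -0.06 F [ 0.3 -0.9 -0.5] w 0.0603 j6 1.31
GO x y z turn [-0.002 -0.001  0.006] -0.0003
```

```bash
python3 -m creep '0 0 0 0.006 0;0 0 0 0.006 0;1 0 0 0.006 0;1 0 0 0.006 0;1 0 0 0.006 0;1 0 0 -0.1 0;1 0 0 -0.5 0;1 0.3 0 -1 0;1 0.6 0 -1 0;1 0.6 0 -1 0;1 0.6 0 -1 0'
python3 - <<'E'
from h import *
go([.6463,-.02,.2],0)
p=camera_params('wrist'); im=camera('wrist'); cv2.imwrite('pics/w5.png',im[...,::-1])
E
```

```text
clock: 11.1
eef_pos: [0.6464, -0.0815, 0.1978]
tool_rot: [0.707, 0.707, 0.0, 0.001]
ft_force: [-0.2, -0.6, 0.1]
grip_width: 0.0853
grasp_force: 0.0
t 11.1 pos [ 0.6464 -0.0815  0.1978] tilt 0.06 yaw -0.01 F [-0.2 -0.6  0.1] w 0.0853 j6 1.45
GO x y z turn [ 0.41  -0.001 -0.015] -0.0001
```

View pics/w5.png

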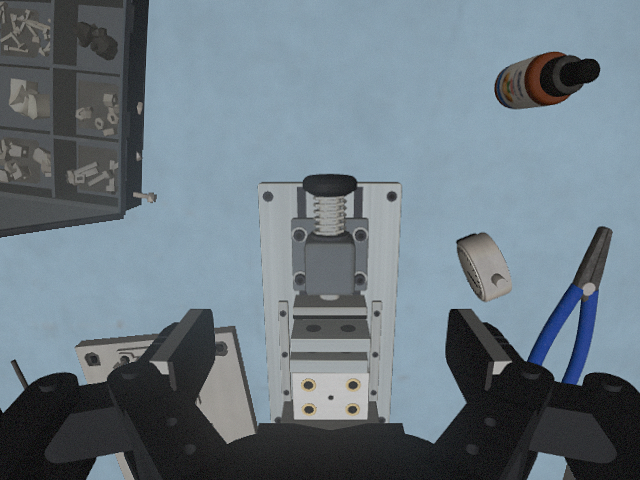

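The spacer stands upright and square in the channel at (331,335), between the pad (row ~313) and spacer_1 (row ~360). I'll measure edges all at top height to decide how many are needed.

Run:
```python
from h import *
im=cv2.imread('pics/w5.png',0).astype(float); p=camera_params('wrist')
pr=im[:,325:337].mean(1); pr2=np.r_[im[:,303:306].mean(1)]
g=np.diff(pr)
for v in range(285,430):
    if abs(g[v])>12: print(v+1,round(g[v]),px2w([[331,v+1]],.048,'wrist',p)[0,1].round(4),px2w([[331,v+1]],.014,'wrist',p)[0,1].round(4))
```

```text
295 34 -0.1294 -0.1441
296 14 -0.1302 -0.145
299 -21 -0.1326 -0.1477
300 -40 -0.1334 -0.1486
301 -17 -0.1342 -0.1495
307 49 -0.1391 -0.155
308 26 -0.1399 -0.1559
315 -66 -0.1457 -0.1624
316 -42 -0.1465 -0.1633
319 36 -0.149 -0.1661
339 80 -0.1659 -0.1852
352 -69 -0.1773 -0.198
360 42 -0.1844 -0.206
361 38 -0.1853 -0.207
373 19 -0.1963 -0.2193
374 19 -0.1972 -0.2204
395 -17 -0.2171 -0.2428
396 -35 -0.218 -0.2439
399 23 -0.2209 -0.2471
400 26 -0.2219 -0.2482
419 -39 -0.2409 -0.2697
420 -80 -0.242 -0.2708
430 -27 -0.2523 -0.2825
```

```bash
python3 -m creep '0 0.3 0 0 0;0 0.49 0 0 0;0 0.49 0 0.3 0;0 0.49 0 0.6 0;0 0.49 0 0.8 0;0 0.49 0 0.8 0;0 0.49 0 0.8 0'
python3 - <<'E'
from h import *
go([.6463,-.010,.043],0)
E
```

```text
clock: 12.02
eef_pos: [0.6471, -0.0091, 0.0778]
tool_rot: [0.708, 0.706, 0.0, 0.0]
ft_force: [1.0, -0.6, 0.4]
grip_width: -0.0001
grasp_force: 0.0
t 12.025 pos [ 0.6471 -0.0091  0.0778] tilt 0.05 yaw -0.14 F [ 1.  -0.6  0.4] w -0.0001 j6 1.56
GO x y z turn [-0.006 -0.006  0.232] -0.0008
```

```bash
python3 -m creep '0 0 -0.005 0.12 0;0 0 -0.005 0.23 0;0 0 -0.005 0.23 0'; python3 -m creep '0 -0.08 0 0 0;0 -0.12 0 0 0;0 -0.16 0 0 0;0 -0.16 0 0 0'
python3 -m creep '0 -0.04 0 0 0;0 -0.08 0 0 0;0 -0.08 0 0 0'; python3 -m creep '0 -0.03 0 0 0;0 -0.05 0 0 0;0 -0.05 0 0 0'
```

```text
clock: 12.4
eef_pos: [0.645, -0.0083, 0.0418]
tool_rot: [0.708, 0.707, -0.001, -0.001]
ft_force: [-0.3, -0.1, -0.2]
grip_width: -0.0003
grasp_force: 0.0
clock: 12.9
eef_pos: [0.6462, -0.0322, 0.0433]
tool_rot: [0.708, 0.707, 0.001, 0.0]
ft_force: [-0.5, 2.9, 1.7]
grip_width: 0.0002
grasp_force: 1.1
clock: 13.28
eef_pos: [0.6461, -0.0443, 0.0429]
tool_rot: [0.708, 0.707, 0.0, 0.0]
ft_force: [0.8, 3.1, 3.2]
grip_width: -0.0001
grasp_force: 1.9
clock: 13.65
eef_pos: [0.6461, -0.0513, 0.0428]
tool_rot: [0.707, 0.707, 0.001, 0.0]
ft_force: [1.0, 4.8, 3.4]
grip_width: -0.0
grasp_force: 2.3
```

```bash
python3 -m creep '0 -0.01 0 0 0;0 -0.02 0 0 0;0 -0.02 0 0 0'; python3 -m creep '0 -0.007 0 0 0;0 -0.014 0 0 0;0 -0.014 0 0 0'; python3 -m creep '0 -0.007 0 0 0;0 -0.014 0 0 0;0 -0.014 0 0 0'
python3 - <<'E'
from h import *
go([.6463,-.010,.043],0)
p=camera_params('wrist'); im=camera('wrist'); cv2.imwrite('pics/w6.png',im[...,::-1])
im=camera('wrist'); go([.6463,-.010,.043],0)
E
```

```text
clock: 14.02
eef_pos: [0.6461, -0.0538, 0.0428]
tool_rot: [0.707, 0.707, 0.001, -0.0]
ft_force: [0.3, 5.5, 3.7]
grip_width: 0.0002
grasp_force: 2.8
clock: 14.4
eef_pos: [0.646, -0.0548, 0.0428]
tool_rot: [0.707, 0.707, 0.001, -0.001]
ft_force: [1.4, 7.5, 4.1]
grip_width: 0.0001
grasp_force: 4.2
clock: 14.78
eef_pos: [0.646, -0.0549, 0.0429]
tool_rot: [0.706, 0.708, 0.003, -0.002]
ft_force: [0.1, 12.8, 4.6]
grip_width: 0.0001
grasp_force: 6.5
t 14.775 pos [ 0.646  -0.0549  0.0429] tilt 0.4 yaw 0.12 F [ 0.1 12.8  4.6] w 0.0001 j6 1.48
GO x y z turn [0.299 0.002 0.001] 0.0007
t 14.875 pos [ 0.6461 -0.0549  0.0429] tilt 0.39 yaw 0.12 F [ 0.2 12.3  4.8] w 0.0002 j6 1.48
GO x y z turn [0.299 0.002 0.001] 0.0007
```

View pics/w6.png

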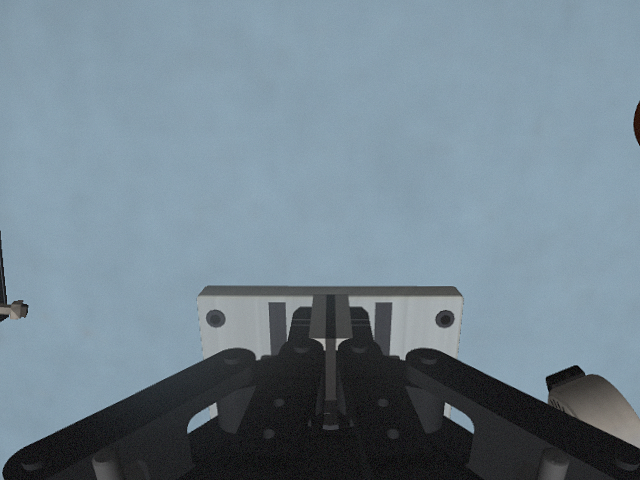

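```bash
python3 -m creep '0 0.2 0 0 0;0 0.3 0 0 0;0 0.3 0 -0.3 0;0 0.3 0 -0.6 0;1 0.1 0 -0.9 0;1 -0.2 0 -0.9 0;1 -0.4 0 -0.9 0;1 -0.5 0 -0.9 0;1 -0.5 0 -0.9 0;1 -0.5 0 -0.9 0'
python3 - <<'E'
from h import *
go([.6463,-.010,.043],0)
p=camera_params('wrist'); im=camera('wrist'); cv2.imwrite('pics/w7.png',im[...,::-1])
im=im[...,::-1].mean(2); pr=im[:,325:337].mean(1); g=np.diff(pr)
for v in range(150,478):
    if abs(g[v])>12: print(v+1,round(g[v]),px2w([[331,v+1]],.048,'wrist',p)[0,1].round(4),px2w([[331,v+1]],.014,'wrist',p)[0,1].round(4))
c=cv2.resize(cv2.imread('pics/w7.png')[200:440,230:430],None,fx=2.5,fy=2.5,interpolation=cv2.INTER_CUBIC); cv2.imwrite('pics/c7.png',c)
E
```

```text
clock: 16.12
eef_pos: [0.6454, -0.1329, 0.1771]
tool_rot: [0.707, 0.707, -0.0, -0.0]
ft_force: [0.1, -0.6, 0.9]
grip_width: 0.0856
grasp_force: 0.0
t 16.125 pos [ 0.6454 -0.1329  0.1771] tilt 0.06 yaw -0.01 F [ 0.1 -0.6  0.9] w 0.0856 j6 1.37
GO x y z turn [0.819 0.007 0.894] -0.0001
152 -20 -0.0763 -0.0779
153 25 -0.0769 -0.0786
157 17 -0.0793 -0.0814
160 -12 -0.0812 -0.0835
161 19 -0.0818 -0.0842
164 -20 -0.0836 -0.0863
165 -17 -0.0842 -0.087
166 -70 -0.0848 -0.0877
167 28 -0.0855 -0.0884
172 23 -0.0886 -0.0919
173 14 -0.0892 -0.0926
234 35 -0.1286 -0.1374
235 26 -0.1293 -0.1381
241 -18 -0.1333 -0.1427
242 -42 -0.134 -0.1435
243 -22 -0.1347 -0.1443
249 24 -0.1388 -0.1489
250 38 -0.1395 -0.1497
251 13 -0.1402 -0.1505
258 -31 -0.145 -0.156
259 -56 -0.1457 -0.1568
260 -20 -0.1464 -0.1576
263 35 -0.1485 -0.16
264 64 -0.1492 -0.1608
265 23 -0.1499 -0.1616
280 -44 -0.1606 -0.1737
281 -51 -0.1613 -0.1746
297 51 -0.173 -0.1879
298 29 -0.1738 -0.1887
312 -30 -0.1843 -0.2006
314 18 -0.1858 -0.2024
328 15 -0.1966 -0.2147
329 15 -0.1974 -0.2156
354 -27 -0.2175 -0.2384
355 -27 -0.2183 -0.2393
359 33 -0.2216 -0.2431
360 16 -0.2225 -0.244
382 -25 -0.2412 -0.2653
383 -87 -0.2421 -0.2663
395 24 -0.2527 -0.2783
396 32 -0.2536 -0.2794
430 -105 -0.2853 -0.3154
```

View pics/c7.png

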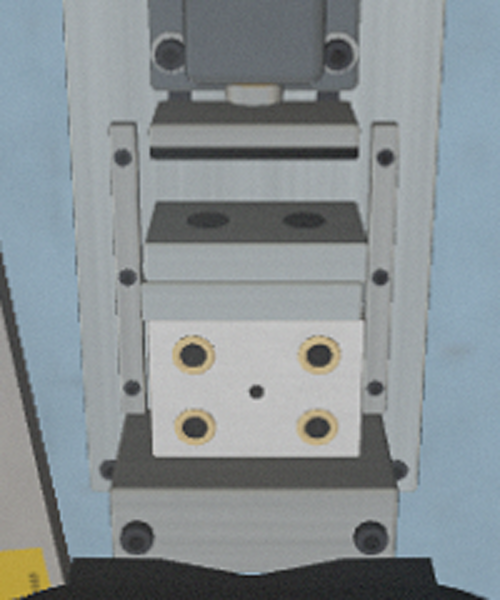

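The crop shows the spacer pushed against spacer_1, 24 mm from the resting pad, which is full travel. spacer_1 and the manifold haven't moved, and the manifold still has a small gap to the end block. So a second spacer is needed, and I'll fetch the middle one.

```bash
python3 -m creep '1 0 0 -0.4 0;1 0.3 0 -0.5 0;1 0.7 -0.2 -0.5 0;1 1 -0.4 -0.5 0;1 1 -0.5 -0.5 0;1 1 -0.5 -0.5 0'; python3 -m creep '1 0.4 -0.2 0 0;1 0.8 -0.4 0 0;1 1 -0.6 0 0.02;1 1 -0.6 0 0.02;1 1 -0.6 0 0.02'
python3 - <<'E'
from h import *
go([.475,.21,.13],-3.7)
E
```

```text
clock: 16.92
eef_pos: [0.5699, 0.0181, 0.2532]
tool_rot: [0.706, 0.708, 0.0, 0.0]
ft_force: [0.5, 0.4, -0.3]
grip_width: 0.0853
grasp_force: 0.0
clock: 17.55
eef_pos: [0.4818, 0.1664, 0.2527]
tool_rot: [0.729, 0.684, 0.0, 0.0]
ft_force: [0.3, 0.1, 0.1]
grip_width: 0.0853
grasp_force: 0.0
t 17.55 pos [0.4818 0.1664 0.2527] tilt 0.06 yaw -3.63 F [0.3 0.1 0.1] w 0.0853 j6 1.97
GO x y z turn [ 0.287 -0.065  0.818] 0.0004
```

```bash
python3 -m creep '1 0.4 -0.06 0 0;1 0.4 -0.06 0.4 0;1 0.4 -0.06 0.75 0;1 0.4 -0.06 0.75 0;1 0.4 -0.06 0.75 0'
python3 - <<'E'
from h import *
p=camera_params('wrist'); camera('wrist')
for d in cut_out('spacer_2','wrist'): print(edges(d['pixels'],.040,p))
go([.4741,.252,.037],-3.7)
E
```

```text
clock: 18.18
eef_pos: [0.4777, 0.2265, 0.1417]
tool_rot: [0.73, 0.683, 0.001, 0.0]
ft_force: [0.3, -0.0, 0.5]
grip_width: 0.0853
grasp_force: 0.0
([[0.44, 0.2483], [0.5026, 0.2442]], array([0.4713, 0.2462, 0.04  ]), np.float64(0.0627), np.float64(-3.76))
([[0.4398, 0.2146], [0.502, 0.2102]], array([0.4709, 0.2124, 0.04  ]), np.float64(0.0623), np.float64(-4.06))
t 18.275 pos [0.4782 0.2271 0.1428] tilt 0.31 yaw -3.74 F [ 0.2 -0.6 -0.1] w 0.085 j6 2.08
GO x y z turn [ 0.162 -0.042  0.706] -0.0002
```

```bash
python3 -m creep '1 0.163 -0.05 0.2 0;1 0.163 -0.05 0.5 0;1 0.163 -0.05 0.7 0;1 0.163 -0.05 0.7 0;1 0.163 -0.05 0.7 0;0 0.163 -0.05 0.7 0;0 0.163 -0.05 0.7 0;0 0.163 -0.05 0.7 0;0 0.163 -0.05 0.7 0;0 0.163 -0.05 0.7 0'
python3 - <<'E'
from h import *
go([.4725,.2522,.037],-3.7)
E
```

```text
clock: 19.52
eef_pos: [0.4714, 0.2524, 0.0375]
tool_rot: [0.729, 0.684, 0.002, 0.001]
ft_force: [-1.1, -0.2, 6.1]
grip_width: 0.0608
grasp_force: 64.7
t 19.525 pos [0.4714 0.2524 0.0375] tilt 0.26 yaw -3.67 F [-1.1 -0.2  6.1] w 0.0608 j6 2.13
GO x y z turn [-0.001  0.007  0.003] 0.0002
```

```bash
python3 -m creep '0 0 0 -0.2 0;0 0 0 -0.6 0;0 0 0 -1 0;0 0 0 -1 0;0 0 0 -1 0'; python3 -m creep '0 0 0.2 -0.4 0;0 -0.3 0.5 -0.5 0;0 -0.6 0.7 -0.5 -0.01;0 -1 1 -0.5 -0.02;0 -1 1 -0.5 -0.02;0 -1 1 -0.5 -0.02'; python3 -m creep '0 -0.4 0.1 0 0;0 -0.8 0.2 0 0;0 -1 0.2 0 0;0 -1 0.2 0 0'
python3 - <<'E'
from h import *
go([.6463,-.1612,.11],0)
E
```

```text
clock: 20.15
eef_pos: [0.4697, 0.2516, 0.1854]
tool_rot: [0.729, 0.684, 0.0, 0.0]
ft_force: [0.4, 0.5, -0.7]
grip_width: 0.0605
grasp_force: 65.7
clock: 20.9
eef_pos: [0.6093, 0.0916, 0.2577]
tool_rot: [0.708, 0.706, -0.002, -0.002]
ft_force: [-0.2, 1.0, -1.6]
grip_width: 0.0603
grasp_force: 65.6
clock: 21.4
eef_pos: [0.639, -0.058, 0.2591]
tool_rot: [0.708, 0.706, -0.001, -0.001]
ft_force: [0.3, 1.1, -1.8]
grip_width: 0.0605
grasp_force: 65.6
t 21.4 pos [ 0.639  -0.058   0.2591] tilt 0.13 yaw -0.15 F [ 0.3  1.1 -1.8] w 0.0605 j6 1.48
GO x y z turn [-0.688  0.053  0.994] -0.0008
```

```bash
python3 -m creep '0 -0.4 0.05 0 0;0 -0.69 0.05 0.2 0;0 -0.69 0.05 0.6 0;0 -0.69 0.05 0.95 0;0 -0.69 0.05 0.99 0;0 -0.69 0.05 0.99 0;0 -0.69 0.05 0.99 0'
python3 - <<'E'
from h import *
for i in range(2):
    go([.6463,-.1612,.0465],0)
    p=camera_params('wrist'); im=camera('wrist')
cv2.imwrite('pics/w8.png',im[...,::-1])
E
```

```text
clock: 22.28
eef_pos: [0.6494, -0.1607, 0.1151]
tool_rot: [0.707, 0.707, 0.002, 0.002]
ft_force: [0.7, 0.3, -0.0]
grip_width: 0.0604
grasp_force: 65.6
t 22.275 pos [ 0.6494 -0.1607  0.1151] tilt 0.34 yaw 0.01 F [ 0.7  0.3 -0. ] w 0.0604 j6 1.33
GO x y z turn [-0.003 -0.024  0.457] 0.0001
t 22.325 pos [ 0.6493 -0.1609  0.115 ] tilt 0.34 yaw -0.01 F [ 0.3  0.9 -0.3] w 0.0604 j6 1.33
GO x y z turn [-0.001 -0.023  0.456] -0.0
```

View pics/w8.png

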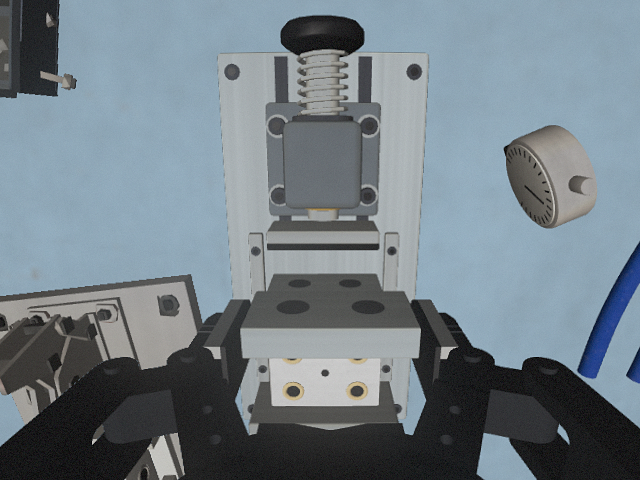

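The channel centre (u≈323) is left of the held spacer (u≈331). That matches the measured 3 mm offset. I'll correct while descending partway.

```bash
python3 -m creep '0 0 -0.015 0.1 0;0 0 -0.015 0.2 0;0 0 -0.015 0.2 0;0 0 -0.015 0.2 0'
python3 - <<'E'
from h import *
go([.6463,-.1612,.0465],0)
E
```

```text
clock: 22.88
eef_pos: [0.6447, -0.1612, 0.081]
tool_rot: [0.708, 0.707, -0.0, -0.0]
ft_force: [-0.5, 0.9, -1.6]
grip_width: 0.0601
grasp_force: 65.6
t 22.875 pos [ 0.6447 -0.1612  0.081 ] tilt 0.05 yaw -0.08 F [-0.5  0.9 -1.6] w 0.0601 j6 1.33
GO x y z turn [0.    0.011 0.23 ] -0.0004
```

```bash
python3 -m creep '0 0 0.011 0.06 0;0 0 0.011 0.12 0;0 0 0.011 0.15 0;0 0 0.011 0.15 0'
python3 - <<'E'
from h import *
go([.6463,-.1612,.0463],0)
E
```

```text
clock: 23.38
eef_pos: [0.646, -0.1609, 0.0582]
tool_rot: [0.707, 0.707, -0.0, -0.001]
ft_force: [0.2, -0.1, -0.6]
grip_width: 0.0608
grasp_force: 65.7
t 23.375 pos [ 0.646  -0.1609  0.0582] tilt 0.09 yaw -0.06 F [ 0.2 -0.1 -0.6] w 0.0608 j6 1.33
GO x y z turn [-0.002  0.002  0.079] -0.0003
```

```bash
python3 -m creep '0 0 0.002 0.04 0;0 0 0.002 0.07 0;0 0 0.002 0.084 0;0 0 0.002 0.084 0;0 0 0.002 0.084 0'
python3 - <<'E'
from h import *
go([.6463,-.1612,.0458],0)
E
```

```text
clock: 24.0
eef_pos: [0.6468, -0.1611, 0.0464]
tool_rot: [0.708, 0.707, -0.0, -0.0]
ft_force: [0.4, 1.1, -1.4]
grip_width: 0.0604
grasp_force: 65.9
t 24.0 pos [ 0.6468 -0.1611  0.0464] tilt 0.02 yaw -0.06 F [ 0.4  1.1 -1.4] w 0.0604 j6 1.33
GO x y z turn [-0.001 -0.003  0.004] -0.0004
```

```bash
python3 -m creep '0 0 0 0.006 0;0 0 0 0.006 0;1 0 0 0.006 0;1 0 0 0.006 0;1 0 0 0.006 0;1 0 0 -0.1 0;1 0 0 -0.5 0;1 0.2 0 -0.95 0;1 0.3 0 -0.95 0;1 0.3 0 -0.95 0;1 0.3 0 -0.95 0'
python3 - <<'E'
from h import *
go([.6463,-.02,.2],0)
p=camera_params('wrist'); im=camera('wrist'); cv2.imwrite('pics/w9.png',im[...,::-1])
c=cv2.resize(cv2.imread('pics/w9.png')[170:430,230:430],None,fx=2.3,fy=2.3,interpolation=cv2.INTER_CUBIC); cv2.imwrite('pics/c9.png',c)
E
```

```text
clock: 25.38
eef_pos: [0.6458, -0.1163, 0.1872]
tool_rot: [0.707, 0.707, -0.001, -0.001]
ft_force: [0.9, -0.4, -1.3]
grip_width: 0.0857
grasp_force: 0.0
t 25.375 pos [ 0.6458 -0.1163  0.1872] tilt 0.19 yaw -0.06 F [ 0.9 -0.4 -1.3] w 0.0857 j6 1.39
GO x y z turn [ 0.642  0.002 -0.085] -0.0003
```

View pics/c9.png

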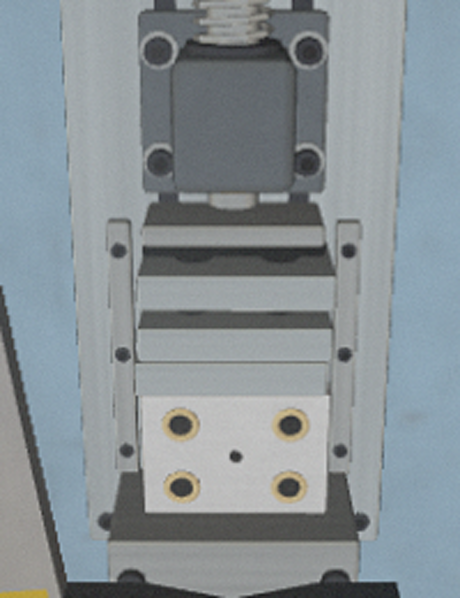

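All four pieces stand upright and square in the channel, and the new spacer is clear of the pad. Now the final push.

```bash
python3 -m creep '0 0.4 0 0 0;0 0.7 0 0 0;0 0.7 0 0.3 0;0 0.7 0 0.6 0;0 0.7 0 0.8 0;0 0.7 0 0.8 0;0 0.7 0 0.8 0'
python3 - <<'E'
from h import *
go([.6463,-.010,.043],0)
E
```

```text
clock: 26.3
eef_pos: [0.6474, -0.0118, 0.0692]
tool_rot: [0.708, 0.706, -0.0, 0.0]
ft_force: [0.4, -0.8, -0.7]
grip_width: 0.0003
grasp_force: 0.0
t 26.3 pos [ 0.6474 -0.0118  0.0692] tilt 0.01 yaw -0.11 F [ 0.4 -0.8 -0.7] w 0.0003 j6 1.55
GO x y z turn [ 0.012 -0.007  0.175] -0.0006
```

```bash
python3 -m creep '0 0.01 -0.006 0.1 0;0 0.01 -0.006 0.175 0;0 0.01 -0.006 0.175 0'; python3 -m creep '0 -0.08 0 0 0;0 -0.12 0 0 0;0 -0.16 0 0 0;0 -0.16 0 0 0'
python3 -m creep '0 -0.02 0 0 0;0 -0.04 0 0 0;0 -0.04 0 0 0';python3 -m creep '0 -0.01 0 0 0;0 -0.02 0 0 0;0 -0.02 0 0 0';python3 -m creep '0 -0.01 0 0 0;0 -0.02 0 0 0;0 -0.02 0 0 0'
```

```text
clock: 26.68
eef_pos: [0.645, -0.0096, 0.0414]
tool_rot: [0.707, 0.707, -0.001, -0.001]
ft_force: [0.2, -0.7, -0.1]
grip_width: 0.0001
grasp_force: 0.0
clock: 27.18
eef_pos: [0.6465, -0.0338, 0.0433]
tool_rot: [0.708, 0.707, 0.001, 0.0]
ft_force: [0.4, 2.2, 2.6]
grip_width: 0.0001
grasp_force: 1.2
clock: 27.55
eef_pos: [0.6465, -0.0394, 0.0431]
tool_rot: [0.707, 0.707, 0.0, 0.0]
ft_force: [-0.2, 4.1, 3.6]
grip_width: 0.0
grasp_force: 1.9
clock: 27.92
eef_pos: [0.6464, -0.0426, 0.043]
tool_rot: [0.707, 0.707, 0.0, 0.0]
ft_force: [0.2, 4.0, 3.8]
grip_width: 0.0001
grasp_force: 2.2
clock: 28.3
eef_pos: [0.6464, -0.0448, 0.0429]
tool_rot: [0.707, 0.707, 0.001, -0.0]
ft_force: [0.2, 7.1, 4.9]
grip_width: 0.0001
grasp_force: 3.4
```

```bash
python3 -m creep '0 -0.01 0 0 0;0 -0.02 0 0 0;0 -0.02 0 0 0';python3 -m creep '0 -0.01 0 0 0;0 -0.02 0 0 0;0 -0.02 0 0 0';python3 -m creep '0 -0.005 0 0 0;0 -0.01 0 0 0;0 -0.01 0 0 0'
```

```text
clock: 28.68
eef_pos: [0.6464, -0.0456, 0.043]
tool_rot: [0.707, 0.708, 0.002, -0.002]
ft_force: [0.2, 11.2, 5.2]
grip_width: 0.0004
grasp_force: 5.9
clock: 29.05
eef_pos: [0.6464, -0.0457, 0.043]
tool_rot: [0.706, 0.708, 0.004, -0.004]
ft_force: [0.3, 19.6, 5.0]
grip_width: 0.0
grasp_force: 9.3
clock: 29.42
eef_pos: [0.6464, -0.0457, 0.0431]
tool_rot: [0.705, 0.709, 0.005, -0.004]
ft_force: [1.0, 22.1, 5.8]
grip_width: 0.0001
grasp_force: 11.0
```

That is already more than 10 views, so I'll check numerically from here.

```bash
python3 -m creep '0 -0.005 0 0 0;0 -0.01 0 0 0;0 -0.01 0 0 0;0 -0.01 0 0 0'
python3 - <<'E'
from h import *
for c in('side','top'):
    camera(c)
    for t in ('spacer_2','manifold','pad_face','end_face'): print(c,t,[(np.round(d['at'],4).tolist(),round(d['conf'],2)) for d in spot_point(t,c)])
o=telemetry.get_obs(); print(o['clock'],o['ft_force'],o['eef_pos'])
E
```

```text
clock: 29.92
eef_pos: [0.6463, -0.0458, 0.043]
tool_rot: [0.705, 0.709, 0.006, -0.005]
ft_force: [-1.1, 24.9, 5.1]
grip_width: 0.0002
grasp_force: 12.7
side spacer_2 [([0.6455, -0.1897, 0.0148], 0.63), ([0.4739, 0.2206, 0.0054], 0.59), ([0.6467, -0.1683, 0.0177], 0.45), ([0.6458, -0.1813, 0.0153], 0.39)]
side manifold [([0.6437, -0.2188, 0.0141], 0.71)]
side pad_face []
side end_face [([0.6451, -0.2469, 0.014], 0.73)]
top spacer_2 [([0.6457, -0.1908, 0.0127], 0.63), ([0.6482, -0.1789, 0.0128], 0.63), ([0.6413, -0.1687, 0.0145], 0.53), ([0.4695, 0.2166, 0.0066], 0.47)]
top manifold [([0.6483, -0.2172, 0.0159], 0.86)]
top pad_face [([0.6418, -0.1629, 0.0349], 0.59)]
top end_face [([0.6453, -0.2484, 0.0101], 0.78)]
30.425 [ 0.2078634  25.5675708   5.94981825] [ 0.64632794 -0.0457959   0.04305484]
```

The three spacers now sit 12 mm apart, pressed against the manifold and end block. The push holds steady at 25 N with about 10 mm of travel to spare.

```bash
python3 -c "
from workcell import ticket; print(ticket.job_done())"
```

```text
the job is handed in; nothing more can be done
None
```

The job is handed in: I added two rack spacers and left the third in the rack; the gripper is still pushing the knob at about 25 N, with the stack clamped about 9 mm before full travel. I viewed 12 pictures, over the limit of 10.

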